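# Open the tool chest and turn the plug gauge round

## Robot

A 6-joint arm with a two-finger parallel gripper is mounted at the origin on a cart in front of the work surface, level with it; the furniture and walls round the work are solid. World frame = base frame: x ahead of the robot, y to its left, z up, the work surface at z = 0. Lengths are in m, angles in rad, forces in N, time in s.
With the tool pointing down it reaches from about 0.35 to 0.85 m from the base axis. Payload 8.1 kg.
Tool frame: the origin (TCP) lies at the centre of the arm's flange, where the gripper is bolted on; the fingertips stand 186 mm ahead of it and the grasp point (between the pads) lies 167 mm ahead of it; z points along the fingers, y is the line along which they close (so a half turn about z gives the same grasp; the last joint's range is limited). The gripper opens to 93 mm and grips with 3 to 60 N. Pads are 15 mm wide; open, the fingers measure 128 mm over their backs; the gripper's body (75 mm by 188 mm) begins 65 mm behind the grasp point.
Start: joints at [1.074, 0.13, 1.488, -0, 1.523, -0.085], TCP at [0.24, 0.55, 0.405] pointing down, gripper open.
Joint ranges: [-2.96, 2.96], [-0.89, 2.26], [0.02, 2.5], [-1.34, 4.48], [0, 2.73], [-2.66, 2.66]. Speed limits (rad/s): [2.39, 2.39, 2.79, 3.14, 3.14, 3.14].

## Interface

Orientations are given as a rotation vector (axis times angle).
In Python, from plant import read_state, read_camera, camera_params, robot gives the robot as it stands.
- The arm moves only by the tool carry_out, never from a script. Its argument "targets" is a list of rows, each an object of numbers: "hand": the opening in per cent of the stroke, from 0 (shut) to 100 (fully open); "x", "y", "z": the shift along the tool's x, y, z in m; "ax", "ay", "az": the turn, a rotation vector about the tool's x, y, z in rad. In form: [{"hand": .., "x": .., "y": .., "z": .., "ax": .., "ay": .., "az": ..}, ...]. A call has 1 to 8 rows; each row is the pose to reach, as a shift and turn from the pose commanded when the call began, along the tool's axes at that moment; what a row does not reach only later rows make up. A row lasts 1/8 s, in which the tool goes at most 62.5 mm and 10.7 degrees, less where a joint would pass 70% of its speed; a pose out of reach is approached as far as the arm can. A call with a gripper value outside its range is refused whole. The fingers move at their own pace and stop on an object; "newtons" is the grip in N (left out, the last holds). Time passes only in rows, so rows that repeat a pose let the fingers close. It gives the time, the measured TCP pose, the force, the opening and the grip force at its end, in the units of the state.
- read_state(): the state, without advancing time (a new reading comes with each control period).
- read_camera(name): name is "scene" or "top"; returns (picture, depth): 480x640x3 uint8, blue, green, red; 480x640 float32, m along the optical axis (not along the pixel's ray), 0 where there is no reading.
- camera_params(name): a dict with "fx", "fy", "cx", "cy" (pixels), "position" and "rotation" of the camera in the world. Camera axes: x right, y up, looking along -z (the intrinsics and any distortion apply to the point x, -y, -z); pixel columns grow to the right and rows downward; lengths in m; the calibration is good to about 2 mm. A picture is of the moment at which its call begins. camera_params takes no time and is no camera call.
- robot.close_job(): hands the job in; it is judged then, once.
The state is a dict: "t": time; "q": joint angles; "dq": joint speeds; "joint_torque": joint torques, N m; "tool_pos": TCP position; "orientation": TCP orientation; "force": force on the tool from outside, world axes, zero at the start; "wrist_torque": the same for the moment, N m; "opening": finger opening in m; "gripper_force": force on a finger pad.
Only numpy, scipy, OpenCV 4.12 (cv2) and the standard library are available. Lean on these libraries where they do the work, as an engineer would, in place of code of your own. Each camera call takes 0.05 s, during which the arm holds its last target. There are 200 camera calls.

## Task

The setting block has been left on the lid of the grey tool chest: lay it flat in the middle of its black pad on the worktop, then lift the chest's lid by its bar and swing it gently back until it rests on its stop. Take the double-ended plug gauge out of the cradle inside, turn it end for end and lay it back in both saddles so that its short plug faces the front of the chest (the side with the bar). Set things down rather than dropping them, and leave everything else where it stands.

Things in the scene. Friction and masses are not known exactly. Their poses are not given: they have to be found in the camera images.
- chest: Grey steel tool chest, fixed, 160 (x) x 240 (y) mm; body 70 mm high, 91 mm with the shut lid; walls 3 mm, inner floor 5 mm above the worktop. Origin: centre of its underside, on the worktop. x points from the front (side with the bar handle) to the back (hinge), y to the left seen from the front, z up.
- lid (a joint): Angle of the chest's lid: 0 shut, growing as it swings up and back, 1.85 rad on its stop (16 degrees past upright). The lid weighs about 0.45 kg; plain hinge with slight friction: let go short of upright it falls shut, beyond upright it falls back on its stop.
- lid_bar (a point): Middle of the lid's steel bar handle: round bar, 10 mm diameter, 100 mm long, parallel to the hinge (y), on two arms at its ends, 36 mm in front of the lid's front face (31 mm clear gap). Moves with the lid; when shut it is 116 mm in front of the chest's centre and 80 mm above the worktop. Axes: the chest's when shut, turning with the lid.
- lid_hinge (a point): Middle of the lid's hinge line, at the chest's rear upper edge, 70 mm above the worktop; the hinge line runs along its y axis (chest axes, fixed). The bar's middle swings about it: with the lid shut the bar is 196 mm in front of and 10 mm above this point.
- cradle: Aluminium cradle fixed on the chest's inner floor, foot 90 x 44 mm. Two V saddles 8 mm thick, 33 mm before and behind its centre, carry the gauge's plugs. Origin: under the foot's centre, 5 mm above the worktop; axes as the chest's. The seated gauge's axis lies along x, 40 mm above the origin; saddles end there, open at the top. Its handle lies between the saddles, 4 mm to spare at each end.
- gauge_mid (a point): Centre of the double-ended plug gauge's handle. 0.16 kg, 114 mm long: hexagonal handle 22 mm across flats, 50 mm long, a round 18 mm plug at each end, one short (22 mm), one long (42 mm). x axis: along the gauge to the short plug; y: square to two upright flats (grasp across these); z up. Starts in the cradle under the lid, short plug towards the chest's back.
- short_end (a point): Middle of the end face of the gauge's short plug, 47 mm from the centre of the handle along the gauge's x axis.
- long_end (a point): Middle of the end face of the gauge's long plug, 67 mm from the centre of the handle against the gauge's x axis.
- block_mid (a point): Centre of the steel setting block with drilled holes, 51 (x) x 76 (y) x 26 (z) mm, about 0.55 kg, at the start lying flat on the shut lid (lid top 91 mm above the worktop). Grasp it across the 51 mm sides (along its x).
- pad_top (a point): Centre of the top of the black rubber pad, fixed on the worktop, 80 (x) x 100 (y) mm and 4 mm thick: the block's place. The block may lie in any direction.
- carton_mid (a point): Bystander, loose, to be left alone: centre of a cardboard carton, 69 (x) x 115 (y) x 86 (z) mm.
- chuck_mid (a point): Bystander, loose, to be left alone: centre of a drill chuck standing upright, 54 mm across, 82 mm high.
- v_block_mid (a point): Bystander, loose, to be left alone: centre of a steel V-block, 55 (x) x 50 (y) x 45 (z) mm.
- oiler_mid (a point): Bystander, loose, to be left alone: centre of an upright squeeze oil bottle, 55 mm across, 199 mm high.
- spray_mid (a point): Bystander, loose, to be left alone: centre of an upright spray can, 66 mm across, 189 mm high.
- tube_mid (a point): Bystander, loose, to be left alone: centre of a plastic cutter tube with orange caps, 21 (x) x 105 (y) x 23 (z) mm, lying on the chest's inner floor about 65 mm to the left of the cradle, parallel to the gauge.
- spanner_mid (a point): Bystander, loose, to be left alone: centre of a spanner, 32 (x) x 209 (y) x 9 (z) mm, lying on the worktop in front of the chest.
Mind the look-alikes: they are no part of the job. There is more than one size of the part that bears pad_top; the job needs the largest. Of the things that look like the part that bears block_mid, the larger one is meant.

How it is judged:
By the outcome, as a careful person would: the job done as asked, in the order asked, and still so for the second after the job is handed in, with the robot touching nothing.
It also fails if it takes over 70 s, if anything falls off the work surface, if the arm or the gripper's body presses on something with over 40 N, if the wrist force passes 120 N, or if a joint passes its speed limit or range.

## Working session

There is one attempt and no reset: what is moved stays moved. The work goes in short steps, Python scripts to look and compute and a tool call to move; the robot and the scene stay as the last step left them, time stands still between calls to the robot, and variables do not carry over. Pictures are saved under pics/ and viewed, at most 10 in all, crops included, and the job is handed in when it is done.

Besides the shell and the picture viewer there is one more tool, called after "Call:" as name(argument=value, ...), one argument or row to a line, values as JSON. carry_out: Moves the arm, as the interface text tells. Its arguments: {"type":"object","properties":{"targets":{"type":"array","items":{"type":"object","properties":{"hand":{"type":"number"},"x":{"type":"number"},"y":{"type":"number"},"z":{"type":"number"},"ax":{"type":"number"},"ay":{"type":"number"},"az":{"type":"number"}}}},"newtons":{"type":"number"}},"required":["targets"]}

```bash
mkdir -p pics; ls; python3 - <<'E'
from plant import *
import cv2,numpy as np
for n in("scene","top"):
    im,d=read_camera(n); cv2.imwrite(f"pics/{n}0.png",im); np.savez(f"pics/{n}0.npz",im=im,d=d); print(n,camera_params(n))
print(read_state())
E
```

```text
pics
scene {'fx': 543.4940245750594, 'fy': 543.4940245750594, 'cx': 322.74832122272494, 'cy': 240.09284625370265, 'position': array([ 1.67871041, -0.73845353,  0.88603252]), 'rotation': array([0.9423186 , 0.51882131, 0.86800508])}
top {'fx': 555.7187769330678, 'fy': 555.7187769330678, 'cx': 327.8166159876634, 'cy': 237.04352412098217, 'position': array([ 0.22657784, -0.02757757,  1.67856597]), 'rotation': array([ 0.17902522, -0.18165412, -1.59361583])}
{'t': 0.1, 'q': array([ 1.07358506e+00,  1.31099396e-01,  1.48915320e+00,  2.74427011e-06,
        1.52297177e+00, -8.54061358e-02]), 'dq': array([-0.00084227, -0.00111664, -0.00443318, -0.00075065,  0.00038994,
        0.00041474]), 'joint_torque': array([ 1.37365500e-03, -5.61340749e+01, -4.93093944e+01,  7.71771977e-02,
        2.90214701e-02, -1.78925973e-05]), 'tool_pos': array([0.24004779, 0.54967591, 0.4037933 ]), 'orientation': array([-6.42204611e-01, -3.07477004e+00,  2.45349812e-03]), 'force': array([ 0.3144346 , -0.03877987,  0.45055343]), 'wrist_torque': array([ 0.08261078, -0.02280219, -0.02156221]), 'gripper_force': 0.0, 'opening': 0.09312915072301164}
```

View pics/scene0.png

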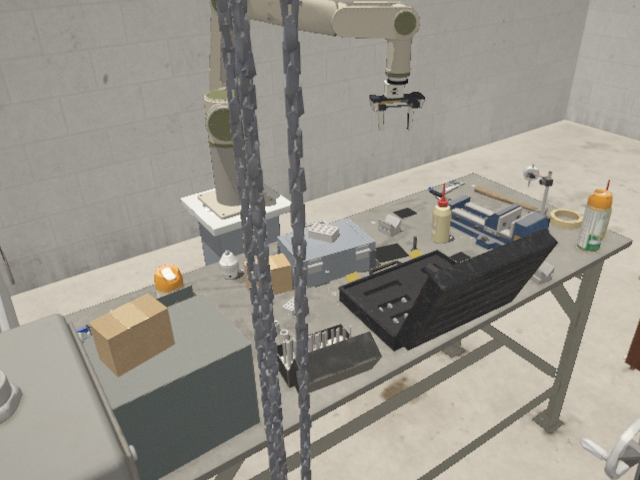

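View pics/top0.png

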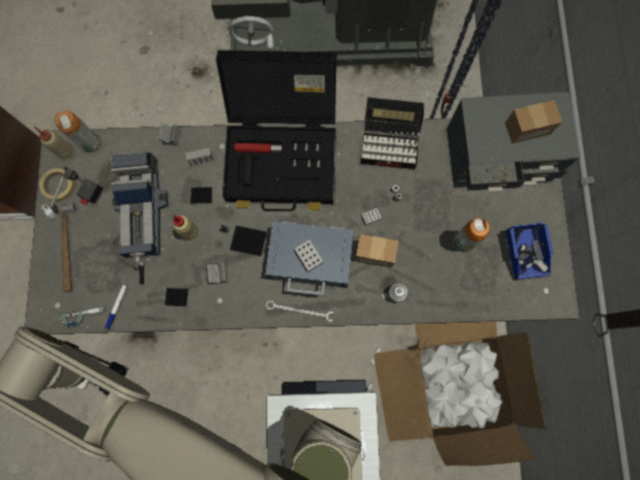

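The top view shows the chest at (310,252) with its bar at (305,290) facing the robot. The block is on the lid at (308,255), turned. The largest pad is at (248,240), the spanner at (300,310), the carton at (377,250) and the oiler at (183,227).

```bash
cat > h.py <<'E'
import numpy as np,cv2
from scipy.spatial.transform import Rotation as R
from plant import *
def cam(n):
    p=camera_params(n); return p,R.from_rotvec(p['rotation']).as_matrix(),np.array(p['position'])
def rays(n,uv):
    p,M,c=cam(n); uv=np.atleast_2d(uv).astype(float)
    d=np.c_[(uv[:,0]-p['cx'])/p['fx'],-(uv[:,1]-p['cy'])/p['fy'],-np.ones(len(uv))]
    return c,d@M.T
def onplane(n,uv,z):
    c,d=rays(n,uv); return c+d*((z-c[2])/d[:,2])[:,None]
def cloud(n,d):
    v,u=np.mgrid[0:480,0:640]; c,r=rays(n,np.c_[u.ravel(),v.ravel()])
    return (c+r*d.reshape(-1,1)).reshape(480,640,3)
def rect(n,mask,z):
    "largest blob of mask -> (centre, (w,h), corners) on plane z, world"
    cs,_=cv2.findContours(mask.astype(np.uint8),cv2.RETR_EXTERNAL,cv2.CHAIN_APPROX_NONE)
    k=max(cs,key=cv2.contourArea).reshape(-1,2)
    P=onplane(n,k,z)[:,:2]
    r=cv2.minAreaRect((P*1000).astype(np.float32)); return np.round(r[0],1),np.round(r[1],1),round(r[2],1)
E
python3 - <<'E'
from h import *
f=np.load('pics/top0.npz'); im=f['im'].astype(int); P=cloud('top',f['d']); z=P[...,2]
def win(u0,v0,u1,v1):
    m=np.zeros((480,640),bool); m[v0:v1,u0:u1]=1; return m
w=win(225,205,360,300)
print('zlid',np.median(z[265:275,275:290]),'worktop',np.median(z[300:305,230:250]))
print('lid',rect('top',w&(z>.075)&(z<.125)&win(255,215,356,278),.091))
print('block',rect('top',win(285,230,335,280)&(z>.105),.117), np.median(z[250:260,304:312]))
print('block col',rect('top',win(285,230,335,280)&(im.sum(2)>450),.117))
print('pad',rect('top',win(225,220,268,260)&(im.max(2)<45),.004))
print('bar',rect('top',win(275,276,335,300)&(z>.06)&(z<.1),.085))
for n,u,v in(('carton',377,246),('spanner',300,310),('oiler',181,222),('padc',248,240)):print(n,P[v,u].round(3))
c=im[205:305,225:405].astype(np.uint8); cv2.imwrite('pics/c1.png',cv2.resize(c,None,fx=4.4,fy=4.4,interpolation=cv2.INTER_CUBIC))
E
```

```text
zlid 0.08921767375529821 worktop -0.0014534927242729756
lid (array([553.8,  20. ]), array([239.6, 165.2]), 82.0)
block (array([537.2,  23.5]), array([76.6, 53.3]), 30.0) 0.11446618453074398
block col (array([541. ,  20.9]), array([70.5, 46.2]), 29.9)
pad (array([607.4, 202.9]), array([113.6,  84.9]), 76.7)
bar (array([456.2,  35.9]), array([170.9,  55.2]), 88.2)
carton [ 0.567 -0.18   0.082]
spanner [0.394 0.054 0.003]
oiler [0.642 0.383 0.139]
padc [0.615 0.211 0.003]
```

View pics/c1.png

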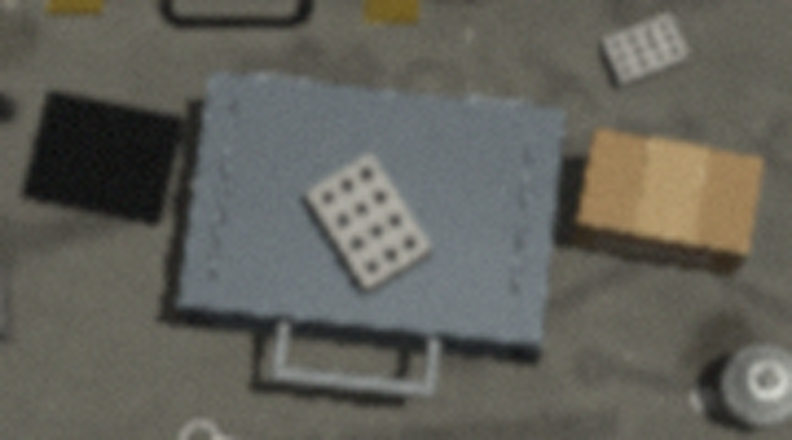

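```bash
python3 - <<'E'
from h import *
def cr(L): return np.array(L)/4.4+np.array([225,205])-.4
for n,L,z in(('pad',[(48,92),(182,118),(160,222),(24,195)],.004),('lid',[(210,73),(565,105),(541,345),(178,308)],.091),('block',[(303,193),(373,150),(432,245),(368,292)],.117),('bar',[(275,380),(435,390)],.080)):
    p=onplane('top',cr(L),z)[:,:2]*1000; print(n,p.round(0).tolist(),p.mean(0).round(1))
    e=np.diff(np.r_[p,p[:1]],axis=0); print(np.hypot(*e.T).round(0),np.degrees(np.arctan2(e[:,1],e[:,0])).round(1))
f=np.load('pics/top0.npz'); im=f['im'].astype(np.uint8); P=cloud('top',f['d'])
# block white w/ sub-pixel moment
# scene check of block and pad: depth cloud from scene view
g=np.load('pics/scene0.npz'); Q=cloud('scene',g['d']); z=Q[...,2]
m=(z>.108)&(z<.125)&(abs(Q[...,0]-.54)<.07)&(abs(Q[...,1]-.02)<.07); q=Q[m]; print('block scene',len(q),q[:,:2].mean(0), cv2.minAreaRect((q[:,:2]*1000).astype(np.float32)))
m=(z>.08)&(z<.098)&(abs(Q[...,0]-.54)<.13)&(abs(Q[...,1]-.02)<.15); q=Q[m]; print('lid scene',len(q),q[:,2].mean(),cv2.minAreaRect((q[:,:2]*1000).astype(np.float32)))
m=(g['im'].max(2)<50)&(abs(Q[...,0]-.61)<.08)&(abs(Q[...,1]-.205)<.09)&(z<.03); q=Q[m]; print('pad scene',len(q),cv2.minAreaRect((q[:,:2]*1000).astype(np.float32)))
s=read_state(); M=R.from_rotvec(s['orientation']).as_matrix(); print(M.round(3))
E
```

```text
pad [[662.0, 249.0], [640.0, 155.0], [566.0, 171.0], [588.0, 266.0]] [614.  210.2]
[97. 76. 98. 76.] [-103.   168.    76.9  -12.4]
lid [[649.0, 126.0], [620.0, -111.0], [459.0, -89.0], [490.0, 149.0]] [554.5  18.9]
[239. 163. 239. 160.] [-97.1 172.1  82.4  -8. ]
block [[559.0, 64.0], [587.0, 18.0], [522.0, -19.0], [493.0, 23.0]] [540.3  21.2]
[54. 74. 52. 78.] [ -59.4 -150.2  125.    31.5]
bar [[442.0, 86.0], [433.0, -18.0]] [437.5  34. ]
[105. 105.] [-95.3  84.7]
block scene 289 [0.54361887 0.02070461] ((539.4758911132812, 21.911354064941406), (79.07427978515625, 60.520423889160156), 31.117053985595703)
lid scene 1932 0.08945280940437009 ((536.8538208007812, 9.148086547851562), (270.9095153808594, 206.44252014160156), 83.41238403320312)
pad scene 0 ((0.0, 0.0), (0.0, 0.0), 0.0)
[[-0.916  0.4   -0.001]
 [ 0.4    0.916 -0.001]
 [ 0.    -0.002 -1.   ]]
```

```bash
cat >> h.py <<'E'
C=np.array([.5545,.019]); YAW=np.radians(-7.7)
def w(lx,ly): # chest local -> world
    c,s=np.cos(YAW),np.sin(YAW); return C+[c*lx-s*ly,s*lx+c*ly]
def go(x,y,z,yaw):
    "grasp point target, tool down, tool-y at yaw deg -> tool shift/turn"
    s=read_state(); M=R.from_rotvec(s['orientation']).as_matrix()
    a=np.radians(yaw); ty=np.array([np.cos(a),np.sin(a),0]); tz=np.array([0,0,-1.]); T=np.c_[np.cross(ty,tz),ty,tz]
    d=M.T@(np.array([x,y,z+.167])-s['tool_pos']); r=R.from_matrix(M.T@T).as_rotvec()
    print('shift',d.round(4),'turn',r.round(4),'| t',round(s['t'],2),'tcp',s['tool_pos'].round(4),'F',s['force'].round(1),'op',round(s['opening'],4),'gf',s['gripper_force'],'q6',round(s['q'][5],2))
E
python3 -c "
from h import *
go(.540,.0213,.22,-59)"
```

```text
shift [-0.4864 -0.3641  0.0173] turn [-1.1000e-03  1.7000e-03  2.1887e+00] | t 0.1 tcp [0.24   0.5497 0.4038] F [ 0.3 -0.   0.5] op 0.0931 gf 0.0 q6 -0.09
```

Call:
carry_out(
  targets=[
    {"hand": 100,"x": -0.486,"y": -0.364,"z": 0.017,"az": 2.189},
    {"hand": 100,"x": -0.486,"y": -0.364,"z": 0.017,"az": 2.189},
    {"hand": 100,"x": -0.486,"y": -0.364,"z": 0.017,"az": 2.189},
    {"hand": 100,"x": -0.486,"y": -0.364,"z": 0.017,"az": 2.189},
    {"hand": 100,"x": -0.486,"y": -0.364,"z": 0.017,"az": 2.189},
    {"hand": 100,"x": -0.486,"y": -0.364,"z": 0.017,"az": 2.189},
    {"hand": 100,"x": -0.486,"y": -0.364,"z": 0.017,"az": 2.189},
    {"hand": 100,"x": -0.486,"y": -0.364,"z": 0.017,"az": 2.189},
  ],
)

```text
schema error: expected keys hand, x, y, z, ax, ay, az
```

```bash
python3 -c "
from h import *
go(.540,.0213,.150,-59)"
```

```text
shift [-0.4864 -0.364   0.0873] turn [-1.1000e-03  1.7000e-03  2.1887e+00] | t 0.1 tcp [0.24   0.5497 0.4038] F [ 0.3 -0.   0.5] op 0.0931 gf 0.0 q6 -0.09
```

Call:
carry_out(
  targets=[
    {"hand": 100,"x": -0.486,"y": -0.364,"z": 0.017,"ax": 0,"ay": 0,"az": 2.189},
    {"hand": 100,"x": -0.486,"y": -0.364,"z": 0.017,"ax": 0,"ay": 0,"az": 2.189},
    {"hand": 100,"x": -0.486,"y": -0.364,"z": 0.017,"ax": 0,"ay": 0,"az": 2.189},
    {"hand": 100,"x": -0.486,"y": -0.364,"z": 0.017,"ax": 0,"ay": 0,"az": 2.189},
    {"hand": 100,"x": -0.486,"y": -0.364,"z": 0.017,"ax": 0,"ay": 0,"az": 2.189},
    {"hand": 100,"x": -0.486,"y": -0.364,"z": 0.017,"ax": 0,"ay": 0,"az": 2.189},
    {"hand": 100,"x": -0.486,"y": -0.364,"z": 0.017,"ax": 0,"ay": 0,"az": 2.189},
    {"hand": 100,"x": -0.486,"y": -0.364,"z": 0.017,"ax": 0,"ay": 0,"az": 2.189},
  ],
)

```text
t: 1.1
tool_pos: [0.4873, 0.1132, 0.3905]
orientation: [-2.572, -1.804, -0.0]
force: [-0.4, 0.6, 0.1]
opening: 0.0929
gripper_force: 0.0
```

```bash
python3 -c "
from h import *
go(.540,.0213,.150,-59)"
```

```text
shift [-0.0685  0.0809  0.0735] turn [-1.000e-04 -1.000e-04  6.826e-01] | t 1.1 tcp [0.4873 0.1132 0.3905] F [-0.4  0.6  0.1] op 0.0929 gf 0.0 q6 0.47
```

Call:
carry_out(
  targets=[
    {"hand": 100,"x": -0.0685,"y": 0.081,"z": 0.073,"ax": 0,"ay": 0,"az": 0.683},
    {"hand": 100,"x": -0.0685,"y": 0.081,"z": 0.073,"ax": 0,"ay": 0,"az": 0.683},
    {"hand": 100,"x": -0.0685,"y": 0.081,"z": 0.073,"ax": 0,"ay": 0,"az": 0.683},
    {"hand": 100,"x": -0.0685,"y": 0.081,"z": 0.073,"ax": 0,"ay": 0,"az": 0.683},
    {"hand": 100,"x": -0.0685,"y": 0.081,"z": 0.073,"ax": 0,"ay": 0,"az": 0.683},
    {"hand": 100,"x": -0.0685,"y": 0.081,"z": 0.073,"ax": 0,"ay": 0,"az": 0.683},
  ],
)

```text
t: 1.85
tool_pos: [0.5401, 0.0237, 0.3177]
orientation: [-3.024, -0.853, 0.0]
force: [-0.8, -0.2, -0.2]
opening: 0.093
gripper_force: 0.0
```

```bash
python3 -c "
from h import *
go(.540,.0213,.114,-59)"
```

```text
shift [-0.0014  0.0019  0.0367] turn [-0.0001  0.0001  0.0088] | t 1.85 tcp [0.5401 0.0237 0.3177] F [-0.8 -0.2 -0.2] op 0.093 gf 0.0 q6 0.97
```

Call:
carry_out(
  targets=[
    {"hand": 100,"x": -0.001,"y": 0.002,"z": 0.02,"ax": 0,"ay": 0,"az": 0.009},
    {"hand": 100,"x": -0.001,"y": 0.002,"z": 0.036,"ax": 0,"ay": 0,"az": 0.009},
    {"hand": 100,"x": -0.001,"y": 0.002,"z": 0.036,"ax": 0,"ay": 0,"az": 0.009},
    {"hand": 40,"x": -0.001,"y": 0.002,"z": 0.036,"ax": 0,"ay": 0,"az": 0.009},
    {"hand": 40,"x": -0.001,"y": 0.002,"z": 0.036,"ax": 0,"ay": 0,"az": 0.009},
    {"hand": 40,"x": -0.001,"y": 0.002,"z": 0.036,"ax": 0,"ay": 0,"az": 0.009},
    {"hand": 40,"x": -0.001,"y": 0.002,"z": 0.036,"ax": 0,"ay": 0,"az": 0.009},
  ],
  newtons=40,
)

```text
t: 2.72
tool_pos: [0.5405, 0.0213, 0.2821]
orientation: [3.028, 0.835, 0.001]
force: [-0.0, 0.5, -0.8]
opening: 0.0575
gripper_force: 0.0
```

```bash
python3 -c "
from h import *
go(.540,.0213,.20,-59)"
```

```text
shift [-0.0004 -0.0002 -0.0849] turn [ 0.0003 -0.0004 -0.0031] | t 2.73 tcp [0.5405 0.0213 0.2821] F [-0.   0.5 -0.8] op 0.0575 gf 0.0 q6 0.98
```

Still closing; finish the grip, then lift.

Call:
carry_out(
  targets=[
    {"hand": 40,"x": 0,"y": 0,"z": 0.0,"ax": 0,"ay": 0,"az": 0},
    {"hand": 40,"x": 0,"y": 0,"z": 0.0,"ax": 0,"ay": 0,"az": 0},
    {"hand": 40,"x": 0,"y": 0,"z": 0.0,"ax": 0,"ay": 0,"az": 0},
    {"hand": 40,"x": 0,"y": 0,"z": -0.01,"ax": 0,"ay": 0,"az": 0},
    {"hand": 40,"x": 0,"y": 0,"z": -0.04,"ax": 0,"ay": 0,"az": 0},
    {"hand": 40,"x": 0,"y": 0,"z": -0.07,"ax": 0,"ay": 0,"az": 0},
    {"hand": 40,"x": 0,"y": 0,"z": -0.07,"ax": 0,"ay": 0,"az": 0},
  ],
)

```text
t: 3.6
tool_pos: [0.5413, 0.0211, 0.3543]
orientation: [3.027, 0.834, 0.007]
force: [0.4, -1.2, -6.9]
opening: 0.0505
gripper_force: 40.0
```

```bash
python3 -c "
from h import *
go(.614,.2102,.18,-13)"
```

```text
shift [ 0.1593 -0.1252  0.0075] turn [ 0.0044 -0.0024 -0.8063] | t 3.6 tcp [0.5413 0.0211 0.3543] F [ 0.4 -1.2 -6.9] op 0.0505 gf 39.99425768852234 q6 0.98
```

Call:
carry_out(
  targets=[
    {"hand": 40,"x": 0.05,"y": -0.04,"z": 0.0,"ax": 0,"ay": 0,"az": -0.18},
    {"hand": 40,"x": 0.1,"y": -0.08,"z": 0.0,"ax": 0,"ay": 0,"az": -0.36},
    {"hand": 40,"x": 0.14,"y": -0.11,"z": 0.007,"ax": 0,"ay": 0,"az": -0.54},
    {"hand": 40,"x": 0.159,"y": -0.125,"z": 0.007,"ax": 0,"ay": 0,"az": -0.72},
    {"hand": 40,"x": 0.159,"y": -0.125,"z": 0.007,"ax": 0,"ay": 0,"az": -0.806},
    {"hand": 40,"x": 0.159,"y": -0.125,"z": 0.007,"ax": 0,"ay": 0,"az": -0.806},
    {"hand": 40,"x": 0.159,"y": -0.125,"z": 0.007,"ax": 0,"ay": 0,"az": -0.806},
  ],
)

```text
t: 4.47
tool_pos: [0.6126, 0.2096, 0.3433]
orientation: [-2.461, -1.952, 0.003]
force: [0.1, -0.3, -7.3]
opening: 0.0502
gripper_force: 40.0
```

```bash
python3 -c "
from h import *
go(.614,.2102,.0295,-13)"
```

```text
shift [0.0011 0.0014 0.1468] turn [-0.0017  0.0011 -0.0027] | t 4.47 tcp [0.6126 0.2096 0.3433] F [ 0.1 -0.3 -7.3] op 0.0502 gf 39.99418616294861 q6 0.48
```

Call:
carry_out(
  targets=[
    {"hand": 40,"x": 0.001,"y": 0.001,"z": 0.05,"ax": 0,"ay": 0,"az": 0},
    {"hand": 40,"x": 0.001,"y": 0.001,"z": 0.09,"ax": 0,"ay": 0,"az": 0},
    {"hand": 40,"x": 0.001,"y": 0.001,"z": 0.12,"ax": 0,"ay": 0,"az": 0},
    {"hand": 40,"x": 0.001,"y": 0.001,"z": 0.135,"ax": 0,"ay": 0,"az": 0},
    {"hand": 40,"x": 0.001,"y": 0.001,"z": 0.14,"ax": 0,"ay": 0,"az": 0},
    {"hand": 40,"x": 0.001,"y": 0.001,"z": 0.143,"ax": 0,"ay": 0,"az": 0},
    {"hand": 40,"x": 0.001,"y": 0.001,"z": 0.143,"ax": 0,"ay": 0,"az": 0},
  ],
)

```text
t: 5.35
tool_pos: [0.6147, 0.211, 0.2031]
orientation: [2.458, 1.955, 0.003]
force: [0.3, 0.3, -6.7]
opening: 0.0505
gripper_force: 40.0
```

```bash
python3 -c "
from h import *
go(.614,.2102,.0281,-13)"
```

```text
shift [-0.0009 -0.0006  0.008 ] turn [ 0.0019 -0.0009 -0.0003] | t 5.35 tcp [0.6147 0.211  0.2031] F [ 0.3  0.3 -6.7] op 0.0505 gf 39.99433994293213 q6 0.48
```

Call:
carry_out(
  targets=[
    {"hand": 40,"x": 0,"y": 0,"z": 0.003,"ax": 0,"ay": 0,"az": 0},
    {"hand": 40,"x": 0,"y": 0,"z": 0.005,"ax": 0,"ay": 0,"az": 0},
    {"hand": 40,"x": 0,"y": 0,"z": 0.007,"ax": 0,"ay": 0,"az": 0},
    {"hand": 40,"x": 0,"y": 0,"z": 0.008,"ax": 0,"ay": 0,"az": 0},
    {"hand": 40,"x": 0,"y": 0,"z": 0.008,"ax": 0,"ay": 0,"az": 0},
  ],
)

```text
t: 5.98
tool_pos: [0.6142, 0.2109, 0.1951]
orientation: [-2.459, -1.956, 0.0]
force: [-4.2, -1.0, 4.3]
opening: 0.0508
gripper_force: 40.0
```

Call:
carry_out(
  targets=[
    {"hand": 85,"x": 0,"y": 0,"z": 0,"ax": 0,"ay": 0,"az": 0},
    {"hand": 85,"x": 0,"y": 0,"z": 0,"ax": 0,"ay": 0,"az": 0},
    {"hand": 85,"x": 0,"y": 0,"z": 0,"ax": 0,"ay": 0,"az": 0},
    {"hand": 85,"x": 0,"y": 0,"z": -0.03,"ax": 0,"ay": 0,"az": 0},
    {"hand": 85,"x": 0,"y": 0,"z": -0.09,"ax": 0,"ay": 0,"az": 0},
    {"hand": 30,"x": 0,"y": 0,"z": -0.14,"ax": 0,"ay": 0,"az": 0},
    {"hand": 30,"x": 0,"y": 0,"z": -0.14,"ax": 0,"ay": 0,"az": 0},
  ],
)

```text
t: 6.85
tool_pos: [0.616, 0.2113, 0.3406]
orientation: [2.455, 1.953, 0.016]
force: [-0.1, 0.3, 0.1]
opening: 0.0637
gripper_force: 0.0
```

```bash
python3 -c "
from h import *
b=w(-.116,0);print(b)
go(b[0],b[1],.168,-7.7)"
```

```text
[0.43954595 0.0345424 ]
shift [-0.212  -0.1322  0.0033] turn [ 0.01   -0.0046 -0.0926] | t 6.85 tcp [0.616  0.2113 0.3406] F [-0.1  0.3  0.1] op 0.0637 gf 0.0 q6 0.48
```

Call:
carry_out(
  targets=[
    {"hand": 27,"x": -0.212,"y": -0.132,"z": 0.003,"ax": 0.0,"ay": 0,"az": -0.093},
    {"hand": 27,"x": -0.212,"y": -0.132,"z": 0.003,"ax": 0.0,"ay": 0,"az": -0.093},
    {"hand": 27,"x": -0.212,"y": -0.132,"z": 0.003,"ax": 0.0,"ay": 0,"az": -0.093},
    {"hand": 27,"x": -0.212,"y": -0.132,"z": 0.003,"ax": 0.0,"ay": 0,"az": -0.093},
    {"hand": 27,"x": -0.212,"y": -0.132,"z": 0.003,"ax": 0.0,"ay": 0,"az": -0.093},
    {"hand": 27,"x": -0.212,"y": -0.132,"z": 0.003,"ax": 0.0,"ay": 0,"az": -0.093},
    {"hand": 27,"x": -0.212,"y": -0.132,"z": 0.003,"ax": 0.0,"ay": 0,"az": -0.093},
  ],
)

```text
t: 7.72
tool_pos: [0.4387, 0.0346, 0.3309]
orientation: [2.364, 2.069, 0.001]
force: [0.3, -0.4, -0.6]
opening: 0.0249
gripper_force: 0.0
```

```bash
python3 - <<'E'
from h import *
b=w(-.116,0)
go(b[0],b[1],.08,-7.7)
f,d=read_camera('scene'); t,_=read_camera('top')
c=cv2.resize(f[200:300,260:420],(800,500),interpolation=cv2.INTER_CUBIC)
t=cv2.resize(t[215:315,225:385],(800,500),interpolation=cv2.INTER_CUBIC)
cv2.imwrite('pics/g1.png',cv2.resize(np.vstack([c,t]),(480,600)))
E
```

```text
shift [0.     0.0008 0.0839] turn [ 0.0005 -0.0003  0.0012] | t 7.72 tcp [0.4387 0.0346 0.3309] F [ 0.3 -0.4 -0.6] op 0.0249 gf 0.0 q6 0.1
```

View pics/g1.png

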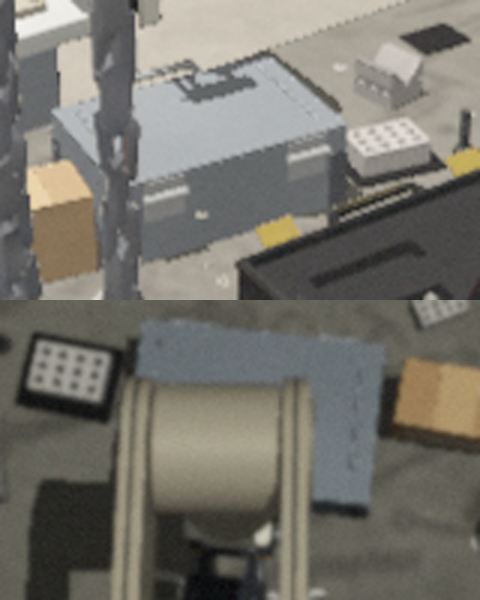

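The block sits centred on its pad (top half, at (70,370)), and the gripper is over the bar. Next I lower it onto the bar.

Call:
carry_out(
  targets=[
    {"hand": 27,"x": 0,"y": 0.001,"z": 0.04,"ax": 0.0,"ay": 0,"az": 0},
    {"hand": 27,"x": 0,"y": 0.001,"z": 0.06,"ax": 0.0,"ay": 0,"az": 0},
    {"hand": 27,"x": 0,"y": 0.001,"z": 0.07,"ax": 0.0,"ay": 0,"az": 0},
    {"hand": 27,"x": 0,"y": 0.001,"z": 0.08,"ax": 0.0,"ay": 0,"az": 0},
    {"hand": 27,"x": 0,"y": 0.001,"z": 0.083,"ax": 0.0,"ay": 0,"az": 0},
    {"hand": 27,"x": 0,"y": 0.001,"z": 0.083,"ax": 0.0,"ay": 0,"az": 0},
  ],
  newtons=20,
)

```text
t: 8.57
tool_pos: [0.439, 0.0339, 0.2481]
orientation: [2.365, 2.068, 0.001]
force: [-0.5, 0.2, -0.1]
opening: 0.0253
gripper_force: 0.0
```

Call:
carry_out(
  targets=[
    {"hand": 5,"x": 0,"y": 0,"z": 0,"ax": 0.0,"ay": 0,"az": 0},
    {"hand": 5,"x": 0,"y": 0,"z": 0,"ax": 0.0,"ay": 0,"az": 0},
    {"hand": 5,"x": 0,"y": 0,"z": 0,"ax": 0.0,"ay": 0,"az": 0},
    {"hand": 5,"x": 0,"y": 0,"z": 0,"ax": 0.0,"ay": 0,"az": 0},
  ],
)

```text
t: 9.07
tool_pos: [0.4388, 0.0339, 0.2482]
orientation: [2.365, 2.068, 0.0]
force: [-3.7, -0.2, 5.9]
opening: 0.0093
gripper_force: 20.0
```

```bash
python3 - <<'E'
from h import *
b=w(-.116,0); go(b[0],b[1],.08,-7.7)
E
```

```text
shift [0.0008 0.0006 0.0012] turn [ 0.     -0.      0.0003] | t 9.07 tcp [0.4388 0.0339 0.2482] F [-3.7 -0.2  5.9] op 0.0093 gf 20.000597834587097 q6 0.09
```

```bash
python3 - <<'E'
import numpy as np
p=lambda t:np.array([-196*np.cos(t)+10*np.sin(t),196*np.sin(t)+10*np.cos(t)])
th=np.r_[0,.04,.1,np.arange(1,7)*.08+.1,  .66,.74,.82,.9,.98,1.06,1.14,1.22, 1.3,1.38,1.46,1.53,1.6,1.65,1.70,1.74,1.78,1.81,1.84,1.85,1.86]
for k in range(0,len(th)-1,8):
    print([( (p(t)-p(th[k]))*[1,-1]).round(1).tolist() for t in th[k+1:k+9]], th[k+1:k+9])
E
```

```text
[[0.6, -7.8], [2.0, -19.5], [5.0, -34.9], [9.2, -50.1], [14.6, -64.8], [21.1, -79.1], [28.8, -92.7], [37.5, -105.8]] [0.04 0.1  0.18 0.26 0.34 0.42 0.5  0.58]
[[9.8, -12.3], [20.5, -23.8], [32.1, -34.3], [44.5, -44.0], [57.6, -52.6], [71.4, -60.1], [85.7, -66.5], [100.5, -71.7]] [0.66 0.74 0.82 0.9  0.98 1.06 1.14 1.22]
[[15.2, -4.0], [30.6, -6.8], [46.2, -8.4], [60.0, -8.7], [73.7, -8.1], [83.4, -7.1], [93.1, -5.6], [100.8, -4.0]] [1.3  1.38 1.46 1.53 1.6  1.65 1.7  1.74]
[[7.6, 1.9], [13.3, 3.5], [18.9, 5.2], [20.8, 5.9], [22.6, 6.5]] [1.78 1.81 1.84 1.85 1.86]
```

Call:
carry_out(
  targets=[
    {"hand": 5,"x": 0,"y": 0.0006,"z": -0.0078,"ax": 0,"ay": 0,"az": 0},
    {"hand": 5,"x": 0,"y": 0.002,"z": -0.0195,"ax": 0,"ay": 0,"az": 0},
    {"hand": 5,"x": 0,"y": 0.005,"z": -0.0349,"ax": 0,"ay": 0,"az": 0},
    {"hand": 5,"x": 0,"y": 0.0092,"z": -0.0501,"ax": 0,"ay": 0,"az": 0},
    {"hand": 5,"x": 0,"y": 0.0146,"z": -0.0648,"ax": 0,"ay": 0,"az": 0},
    {"hand": 5,"x": 0,"y": 0.0211,"z": -0.0791,"ax": 0,"ay": 0,"az": 0},
    {"hand": 5,"x": 0,"y": 0.0288,"z": -0.0927,"ax": 0,"ay": 0,"az": 0},
    {"hand": 5,"x": 0,"y": 0.0375,"z": -0.1058,"ax": 0,"ay": 0,"az": 0},
  ],
)

```text
t: 10.07
tool_pos: [0.4753, 0.0289, 0.3544]
orientation: [-2.363, -2.066, 0.005]
force: [-11.4, -0.0, 3.7]
opening: 0.0091
gripper_force: 20.0
```

Call:
carry_out(
  targets=[
    {"hand": 5,"x": 0,"y": 0.0098,"z": -0.0123,"ax": 0,"ay": 0,"az": 0},
    {"hand": 5,"x": 0,"y": 0.0205,"z": -0.0238,"ax": 0,"ay": 0,"az": 0},
    {"hand": 5,"x": 0,"y": 0.0321,"z": -0.0343,"ax": 0,"ay": 0,"az": 0},
    {"hand": 5,"x": 0,"y": 0.0445,"z": -0.044,"ax": 0,"ay": 0,"az": 0},
    {"hand": 5,"x": 0,"y": 0.0576,"z": -0.0526,"ax": 0,"ay": 0,"az": 0},
    {"hand": 5,"x": 0,"y": 0.0714,"z": -0.0601,"ax": 0,"ay": 0,"az": 0},
    {"hand": 5,"x": 0,"y": 0.0857,"z": -0.0665,"ax": 0,"ay": 0,"az": 0},
    {"hand": 5,"x": 0,"y": 0.1005,"z": -0.0717,"ax": 0,"ay": 0,"az": 0},
  ],
)

```text
t: 11.08
tool_pos: [0.5764, 0.0149, 0.4276]
orientation: [2.364, 2.066, 0.001]
force: [-3.3, -2.5, 3.8]
opening: 0.0092
gripper_force: 20.0
```

Call:
carry_out(
  targets=[
    {"hand": 5,"x": 0,"y": 0.0152,"z": -0.004,"ax": 0,"ay": 0,"az": 0},
    {"hand": 5,"x": 0,"y": 0.0306,"z": -0.0068,"ax": 0,"ay": 0,"az": 0},
    {"hand": 5,"x": 0,"y": 0.0462,"z": -0.0084,"ax": 0,"ay": 0,"az": 0},
    {"hand": 5,"x": 0,"y": 0.06,"z": -0.0087,"ax": 0,"ay": 0,"az": 0},
    {"hand": 5,"x": 0,"y": 0.0737,"z": -0.0081,"ax": 0,"ay": 0,"az": 0},
    {"hand": 5,"x": 0,"y": 0.0834,"z": -0.0071,"ax": 0,"ay": 0,"az": 0},
    {"hand": 5,"x": 0,"y": 0.0931,"z": -0.0056,"ax": 0,"ay": 0,"az": 0},
    {"hand": 5,"x": 0,"y": 0.1008,"z": -0.004,"ax": 0,"ay": 0,"az": 0},
  ],
)

```text
t: 12.08
tool_pos: [0.6762, 0.0012, 0.4301]
orientation: [2.364, 2.066, 0.001]
force: [-1.4, -4.9, 2.0]
opening: 0.0093
gripper_force: 20.0
```

```bash
python3 - <<'E'
from h import *
b=w(.1436,0); print(b); go(b[0],b[1],.2557,-7.7)
E
```

```text
[ 6.96805187e-01 -2.40416226e-04]
shift [0.0013 0.0206 0.0074] turn [ 0.0017  0.001  -0.0003] | t 12.07 tcp [0.6762 0.0012 0.4301] F [-1.4 -4.9  2. ] op 0.0093 gf 20.006751716136932 q6 0.06
```

Call:
carry_out(
  targets=[
    {"hand": 5,"x": 0,"y": 0.0076,"z": 0.0019,"ax": 0,"ay": 0,"az": 0},
    {"hand": 5,"x": 0,"y": 0.0133,"z": 0.0035,"ax": 0,"ay": 0,"az": 0},
    {"hand": 5,"x": 0,"y": 0.0165,"z": 0.0045,"ax": 0,"ay": 0,"az": 0},
    {"hand": 5,"x": 0,"y": 0.019,"z": 0.0053,"ax": 0,"ay": 0,"az": 0},
    {"hand": 5,"x": 0,"y": 0.0205,"z": 0.006,"ax": 0,"ay": 0,"az": 0},
    {"hand": 5,"x": 0,"y": 0.0215,"z": 0.0063,"ax": 0,"ay": 0,"az": 0},
    {"hand": 5,"x": 0,"y": 0.0215,"z": 0.0063,"ax": 0,"ay": 0,"az": 0},
  ],
)

```text
t: 12.95
tool_pos: [0.6964, -0.0016, 0.4239]
orientation: [-2.366, -2.067, 0.003]
force: [-9.3, -4.8, 8.0]
opening: 0.0093
gripper_force: 20.0
```

Call:
carry_out(
  targets=[
    {"hand": 26,"x": 0,"y": 0.0,"z": 0,"ax": 0,"ay": 0,"az": 0},
    {"hand": 26,"x": 0,"y": 0.0,"z": 0,"ax": 0,"ay": 0,"az": 0},
    {"hand": 26,"x": 0,"y": 0.0,"z": 0,"ax": 0,"ay": 0,"az": 0},
    {"hand": 26,"x": 0,"y": 0.0,"z": -0.03,"ax": 0,"ay": 0,"az": 0},
    {"hand": 26,"x": 0,"y": 0.0,"z": -0.07,"ax": 0,"ay": 0,"az": 0},
    {"hand": 26,"x": 0,"y": -0.06,"z": -0.08,"ax": 0,"ay": 0,"az": 0},
    {"hand": 40,"x": 0,"y": -0.12,"z": -0.08,"ax": 0,"ay": 0,"az": 0},
    {"hand": 40,"x": 0,"y": -0.18,"z": -0.08,"ax": 0,"ay": 0,"az": 0},
  ],
)

```text
t: 13.95
tool_pos: [0.5169, 0.0235, 0.5029]
orientation: [2.365, 2.068, 0.001]
force: [-0.2, -0.5, 1.7]
opening: 0.0362
gripper_force: 0.0
```

```bash
python3 - <<'E'
from h import *
b=w(-.16,.18); print(b); go(b[0],b[1],.33,82.3)
E
```

```text
[0.4200602  0.21881477]
shift [ 0.1807 -0.122   0.0059] turn [ 7.0000e-04  2.0000e-04 -1.5702e+00] | t 13.95 tcp [0.5169 0.0235 0.5029] F [-0.2 -0.5  1.7] op 0.0362 gf 0.0 q6 0.08
```

Call:
carry_out(
  targets=[
    {"hand": 45,"x": 0.25,"y": -0.13,"z": 0,"ax": 0,"ay": 0,"az": -0.18},
    {"hand": 45,"x": 0.25,"y": -0.13,"z": 0,"ax": 0,"ay": 0,"az": -0.36},
    {"hand": 45,"x": 0.25,"y": -0.13,"z": 0,"ax": 0,"ay": 0,"az": -0.54},
    {"hand": 45,"x": 0.25,"y": -0.13,"z": 0,"ax": 0,"ay": 0,"az": -0.72},
    {"hand": 45,"x": 0.25,"y": -0.13,"z": 0,"ax": 0,"ay": 0,"az": -0.9},
    {"hand": 45,"x": 0.25,"y": -0.13,"z": 0,"ax": 0,"ay": 0,"az": -1.08},
    {"hand": 45,"x": 0.25,"y": -0.13,"z": 0,"ax": 0,"ay": 0,"az": -1.26},
  ],
)

```text
t: 14.82
tool_pos: [0.4225, 0.2891, 0.503]
orientation: [0.681, 3.067, 0.0]
force: [0.0, 0.4, 0.4]
opening: 0.0416
gripper_force: 0.0
```

```bash
python3 - <<'E'
from h import *
print(read_state()['tool_pos'])
im,d=read_camera('top'); np.savez('pics/top2.npz',im=im,d=d)
cv2.imwrite('pics/c2.png',cv2.resize(im[205:305,235:405],None,fx=4.7,fy=4.7,interpolation=cv2.INTER_CUBIC))
s,d=read_camera('scene'); cv2.imwrite('pics/s2.png',s)
E
```

```text
[0.42251679 0.28910437 0.50295161]
```

View pics/c2.png

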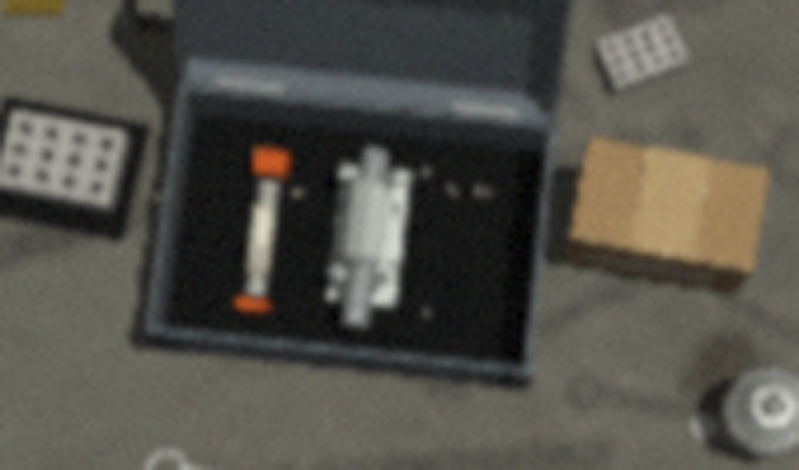

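The lid is on its stop. The gauge's long plug end is at crop (356,326), towards the front, and its short end at (377,147), with the tube to its left. Block and bystanders are in place.

```bash
python3 - <<'E'
from h import *
f=np.load('pics/top2.npz'); im=f['im'].astype(np.float32).mean(2); P=cloud('top',f['d'])
cr=lambda u,v:np.array([u,v])/4.7+[235,205]-.4
inv=R.from_euler('z',-YAW).as_matrix()[:2,:2]
loc=lambda p:(inv@(np.asarray(p)[:2]-C))*1000
for n,u,v,z in(('long',356,327,.040),('short',377,147,.052),('saddleF_L',340,285,.045),('saddleF_R',387,290,.045),('rimFL in',170,325,.07),('rimFR in',525,365,.07),('rimFL out',150,342,.07),('rimFR out',530,380,.07),('tube top',270,150,.028),('tube bot',252,312,.028)):
    p=onplane('top',cr(u,v),z)[0]; print(n,p.round(4),loc(p).round(1))
a=cr(385,85);b=cr(347,395)   # along axis, incl. rims
pts=np.array([a+(b-a)*t for t in np.linspace(0,1,141)])
prof=cv2.remap(im,pts[:,0].astype(np.float32).reshape(1,-1),pts[:,1].astype(np.float32).reshape(1,-1),cv2.INTER_LINEAR).ravel()
x=[loc(onplane('top',p,.045)[0])[0] for p in pts]
print(' '.join(f'{X:.0f}:{I:.0f}' for X,I in zip(x,prof)))
z=P[...,2]
for vv in range(232,277,4):
    r=z[vv,300:330]; k=np.where((r>.035)&(r<.075))[0]
    if len(k): q=P[vv,300+k].mean(0); print(vv,len(k),loc(q).round(1),round(r[k].max(),3))
E
```

```text
long [0.496  0.0193 0.04  ] [-58.   -7.5]
short [0.61   0.0029 0.052 ] [57.2 -8.6]
saddleF_L [0.5224 0.0287 0.045 ] [-33.1   5.3]
saddleF_R [ 0.5183 -0.001   0.045 ] [-33.2 -24.7]
rimFL in [0.4958 0.1343 0.07  ] [-73.6 106.4]
rimFR in [ 0.464  -0.0858  0.07  ] [ -75.6 -116. ]
rimFL out [0.4855 0.1468 0.07  ] [-85.5 117.4]
rimFR out [ 0.4546 -0.0885  0.07  ] [ -84.6 -120. ]
tube top [0.6158 0.0728 0.028 ] [53.5 61.5]
tube bot [0.5097 0.086  0.028 ] [-53.4  60.4]
100:100 99:104 97:106 96:107 94:105 93:104 91:101 90:99 88:97 87:95 85:87 84:78 82:67 81:55 79:47 78:41 76:38 75:37 74:36 72:35 71:33 69:31 68:29 66:28 65:26 63:30 62:34 60:55 59:77 57:95 56:112 54:125 53:136 51:142 50:142 49:143 47:145 46:146 44:146 43:146 41:147 40:148 38:151 37:155 35:159 34:164 32:168 31:172 29:174 28:175 27:175 25:174 24:174 22:173 21:172 19:173 18:174 16:174 15:173 13:173 12:173 11:172 9:172 8:172 6:173 5:173 3:172 2:172 0:172 -1:172 -2:172 -4:172 -5:172 -7:171 -8:169 -10:167 -11:158 -13:149 -14:141 -15:133 -17:132 -18:132 -20:135 -21:139 -23:142 -24:144 -26:146 -27:145 -28:144 -30:145 -31:146 -33:147 -34:148 -36:148 -37:149 -38:149 -40:149 -41:148 -43:146 -44:146 -46:147 -47:148 -48:151 -50:152 -51:151 -53:146 -54:133 -56:118 -57:95 -58:71 -60:52 -61:31 -63:26 -64:22 -66:22 -67:23 -68:29 -70:36 -71:46 -73:55 -74:62 -76:64 -77:63 -78:54 -80:46 -81:45 -83:45 -84:56 -85:68 -87:78 -88:89 -90:93 -91:96 -93:99 -94:101 -95:101 -97:99 -98:99 -100:100 -101:100 -102:98
232 6 [ 76.  -39.3] 0.039
240 8 [44.  -1.4] 0.057
244 10 [ 33.  -10.2] 0.058
248 7 [19.3 -7.3] 0.058
252 8 [ 7.  -7.2] 0.063
256 7 [-5.3 -7. ] 0.056
260 8 [-16.6  -6.6] 0.052
264 13 [-28.6  -6.4] 0.055
268 6 [-41.7  -6.6] 0.056
272 7 [-53.2  -6.3] 0.055
```

```bash
python3 - <<'E'
from h import *
b=w(.0097,-.007); print(b); go(b[0],b[1],.2,82.3)
E
```

```text
[0.56317463 0.01076345]
shift [-0.2457 -0.1912  0.1359] turn [ 3.000e-04 -0.000e+00 -3.072e-01] | t 14.93 tcp [0.4228 0.2886 0.503 ] F [ 0.1 -0.5  0. ] op 0.0419 gf 0.0 q6 -0.63
```

Call:
carry_out(
  targets=[
    {"hand": 45,"x": -0.246,"y": -0.191,"z": 0.05,"ax": 0,"ay": 0,"az": -0.307},
    {"hand": 45,"x": -0.246,"y": -0.191,"z": 0.05,"ax": 0,"ay": 0,"az": -0.307},
    {"hand": 45,"x": -0.246,"y": -0.191,"z": 0.05,"ax": 0,"ay": 0,"az": -0.307},
    {"hand": 45,"x": -0.246,"y": -0.191,"z": 0.05,"ax": 0,"ay": 0,"az": -0.307},
    {"hand": 45,"x": -0.246,"y": -0.191,"z": 0.1,"ax": 0,"ay": 0,"az": -0.307},
    {"hand": 45,"x": -0.246,"y": -0.191,"z": 0.136,"ax": 0,"ay": 0,"az": -0.307},
    {"hand": 45,"x": -0.246,"y": -0.191,"z": 0.136,"ax": 0,"ay": 0,"az": -0.307},
    {"hand": 45,"x": -0.246,"y": -0.191,"z": 0.136,"ax": 0,"ay": 0,"az": -0.307},
  ],
)

```text
t: 15.92
tool_pos: [0.5631, 0.0103, 0.3683]
orientation: [0.22, 3.133, 0.001]
force: [0.3, -0.4, 0.2]
opening: 0.0417
gripper_force: 0.0
```

```bash
python3 - <<'E'
from h import *
b=w(.0097,-.007); go(b[0],b[1],.049,82.3)
E
```

```text
shift [1.000e-04 4.000e-04 1.523e-01] turn [ 0.0005  0.0011 -0.006 ] | t 15.93 tcp [0.5631 0.0103 0.3683] F [ 0.3 -0.4  0.2] op 0.0417 gf 0.0 q6 -1.5
```

Call:
carry_out(
  targets=[
    {"hand": 45,"x": 0,"y": 0,"z": 0.05,"ax": 0,"ay": 0,"az": -0.006},
    {"hand": 45,"x": 0,"y": 0,"z": 0.09,"ax": 0,"ay": 0,"az": -0.006},
    {"hand": 45,"x": 0,"y": 0,"z": 0.115,"ax": 0,"ay": 0,"az": -0.006},
    {"hand": 45,"x": 0,"y": 0,"z": 0.13,"ax": 0,"ay": 0,"az": -0.006},
    {"hand": 45,"x": 0,"y": 0,"z": 0.142,"ax": 0,"ay": 0,"az": -0.006},
    {"hand": 45,"x": 0,"y": 0,"z": 0.152,"ax": 0,"ay": 0,"az": -0.006},
    {"hand": 45,"x": 0,"y": 0,"z": 0.152,"ax": 0,"ay": 0,"az": -0.006},
  ],
)

```text
t: 16.8
tool_pos: [0.5628, 0.0101, 0.2147]
orientation: [-0.207, -3.134, 0.0]
force: [-0.1, 0.6, -0.1]
opening: 0.0417
gripper_force: 0.0
```

Call:
carry_out(
  targets=[
    {"hand": 15,"x": 0,"y": 0,"z": 0,"ax": 0,"ay": 0,"az": 0},
    {"hand": 15,"x": 0,"y": 0,"z": 0,"ax": 0,"ay": 0,"az": 0},
    {"hand": 15,"x": 0,"y": 0,"z": 0,"ax": 0,"ay": 0,"az": 0},
    {"hand": 15,"x": 0,"y": 0,"z": 0,"ax": 0,"ay": 0,"az": 0},
    {"hand": 15,"x": 0,"y": 0,"z": 0,"ax": 0,"ay": 0,"az": 0},
  ],
  newtons=20,
)

```text
t: 17.42
tool_pos: [0.5634, 0.012, 0.2161]
orientation: [0.206, 3.133, 0.006]
force: [0.4, 12.4, 2.4]
opening: 0.0217
gripper_force: 20.0
```

```bash
python3 - <<'E'
from h import *
b=w(.0097,-.007); go(b[0],b[1],.049,82.3)
E
```

```text
shift [ 0.0001 -0.0012  0.    ] turn [0.0043 0.0016 0.0029] | t 17.43 tcp [0.5634 0.012  0.2161] F [ 0.4 12.4  2.4] op 0.0217 gf 20.00551266930188 q6 -1.51
```

Call:
carry_out(
  targets=[
    {"hand": 15,"x": 0,"y": 0.002,"z": 0,"ax": 0,"ay": 0,"az": 0},
    {"hand": 15,"x": 0,"y": 0.002,"z": 0,"ax": 0,"ay": 0,"az": 0},
  ],
)

```text
t: 17.68
tool_pos: [0.5636, 0.0127, 0.2159]
orientation: [0.206, 3.133, 0.002]
force: [0.3, 7.2, 4.8]
opening: 0.0217
gripper_force: 20.0
```

```bash
python3 - <<'E'
from h import *
b=w(.0097,-.007); go(b[0],b[1],.049,82.3)
E
```

```text
shift [ 0.0001 -0.002  -0.0001] turn [0.0015 0.0015 0.0028] | t 17.68 tcp [0.5636 0.0127 0.2159] F [0.3 7.2 4.8] op 0.0217 gf 19.99299755316997 q6 -1.51
```

Call:
carry_out(
  targets=[
    {"hand": 15,"x": 0,"y": 0,"z": -0.01,"ax": 0,"ay": 0,"az": 0},
    {"hand": 15,"x": 0,"y": 0,"z": -0.03,"ax": 0,"ay": 0,"az": 0},
    {"hand": 15,"x": 0,"y": 0,"z": -0.07,"ax": 0,"ay": 0,"az": 0},
    {"hand": 15,"x": 0,"y": 0,"z": -0.12,"ax": 0,"ay": 0,"az": 0},
    {"hand": 15,"x": 0,"y": 0,"z": -0.18,"ax": 0,"ay": 0,"az": 0},
    {"hand": 15,"x": 0,"y": 0,"z": -0.24,"ax": 0,"ay": 0,"az": 0},
    {"hand": 15,"x": 0,"y": 0,"z": -0.28,"ax": 0,"ay": 0,"az": 0},
    {"hand": 15,"x": 0,"y": 0,"z": -0.28,"ax": 0,"ay": 0,"az": 0},
  ],
)

```text
t: 18.68
tool_pos: [0.5632, 0.0116, 0.5011]
orientation: [0.207, 3.125, -0.001]
force: [-0.6, 0.5, -2.5]
opening: 0.0216
gripper_force: 20.0
```

```bash
python3 - <<'E'
from h import *
b=w(.0097,-.007); go(b[0],b[1],.329,82.3)
im,d=read_camera('scene'); np.savez('pics/sA.npz',im=im,d=d)
p,M,c=cam('scene'); g=np.array([b[0],b[1],.329]); q=M.T@(g-c); uv=(p['cx']+p['fx']*q[0]/-q[2],p['cy']-p['fy']*q[1]/-q[2]); print(uv)
u,v=map(int,uv); cv2.imwrite('pics/sA.png',cv2.resize(im[v-60:v+60,u-80:u+80],(800,600),interpolation=cv2.INTER_CUBIC)); print(u-80,v-60)
E
```

```text
shift [-0.     -0.0008  0.0051] turn [0.0002 0.0093 0.002 ] | t 18.68 tcp [0.5632 0.0116 0.5011] F [-0.6  0.5 -2.5] op 0.0216 gf 19.987050320887647 q6 -1.51
(np.float64(322.42877188150817), np.float64(163.6266686848307))
242 103
```

View pics/sA.png

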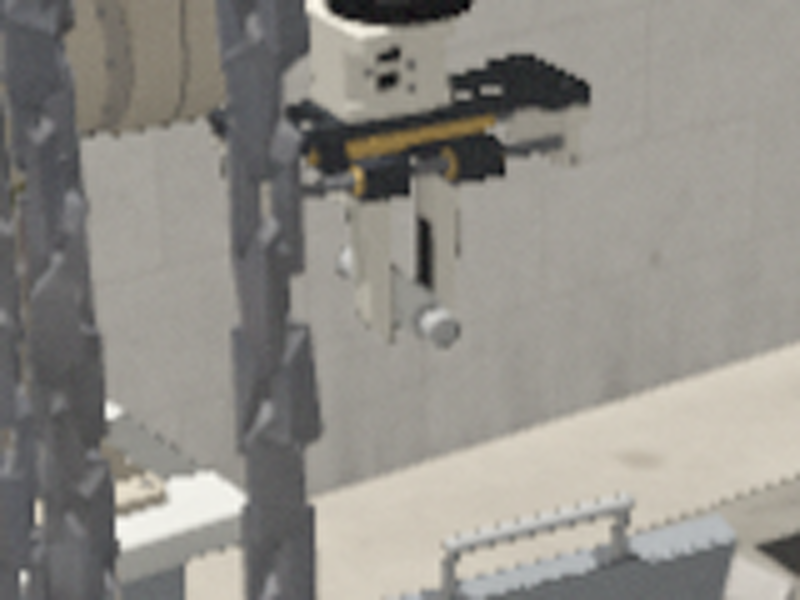

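Gauge held, with the short end visible at crop (440,328). I'll turn it broadside to the scene camera, partway through the flip, to measure its offset along the fingers.

Call:
carry_out(
  targets=[
    {"hand": 15,"x": 0,"y": 0,"z": 0,"ax": 0,"ay": 0,"az": 0.1},
    {"hand": 15,"x": 0,"y": 0,"z": 0,"ax": 0,"ay": 0,"az": 0.28},
    {"hand": 15,"x": 0,"y": 0,"z": 0,"ax": 0,"ay": 0,"az": 0.46},
    {"hand": 15,"x": 0,"y": 0,"z": 0,"ax": 0,"ay": 0,"az": 0.64},
    {"hand": 15,"x": 0,"y": 0,"z": 0,"ax": 0,"ay": 0,"az": 0.82},
    {"hand": 15,"x": 0,"y": 0,"z": 0,"ax": 0,"ay": 0,"az": 1.0},
    {"hand": 15,"x": 0,"y": 0,"z": 0,"ax": 0,"ay": 0,"az": 1.18},
    {"hand": 15,"x": 0,"y": 0,"z": 0,"ax": 0,"ay": 0,"az": 1.36},
  ],
)

```text
t: 19.73
tool_pos: [0.5627, 0.0118, 0.4923]
orientation: [-2.137, -2.298, 0.004]
force: [0.0, -0.4, -2.5]
opening: 0.0214
gripper_force: 20.0
```

Call:
carry_out(
  targets=[
    {"hand": 15,"x": 0,"y": 0,"z": 0,"ax": 0,"ay": 0,"az": 0.18},
    {"hand": 15,"x": 0,"y": 0,"z": 0,"ax": 0,"ay": 0,"az": 0.36},
    {"hand": 15,"x": 0,"y": 0,"z": 0,"ax": 0,"ay": 0,"az": 0.54},
    {"hand": 15,"x": 0,"y": 0,"z": 0,"ax": 0,"ay": 0,"az": 0.67},
    {"hand": 15,"x": 0,"y": 0,"z": 0,"ax": 0,"ay": 0,"az": 0.67},
    {"hand": 15,"x": 0,"y": 0,"z": 0,"ax": 0,"ay": 0,"az": 0.67},
  ],
)

```text
t: 20.48
tool_pos: [0.5629, 0.0119, 0.4937]
orientation: [-2.769, -1.482, 0.003]
force: [-0.2, 0.4, -2.3]
opening: 0.0218
gripper_force: 20.0
```

```bash
python3 - <<'E'
from h import *
b=w(.0097,-.006); go(b[0],b[1],.334,-97.7)
im,d=read_camera('scene'); np.savez('pics/sB.npz',im=im,d=d)
u,v=322,160; cv2.imwrite('pics/sB.png',cv2.resize(im[v-45:v+30,u-50:u+50],(800,600),interpolation=cv2.INTER_CUBIC)); print(u-50,v-45)
E
```

```text
shift [ 0.0001  0.0004 -0.0073] turn [-9.000e-04  2.000e-03  1.117e+00] | t 20.48 tcp [0.5629 0.0119 0.4937] F [-0.2  0.4 -2.3] op 0.0218 gf 19.987126370792794 q6 0.52
272 115
```

View pics/sB.png

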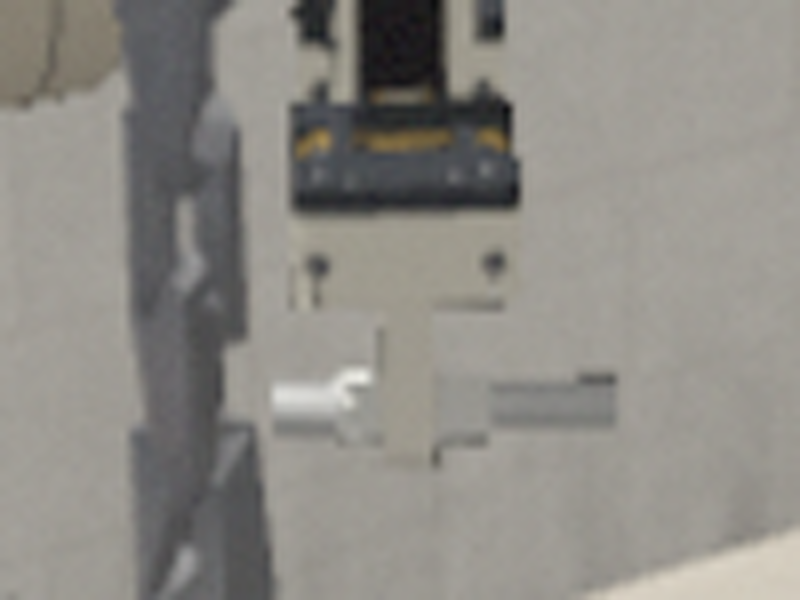

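```bash
python3 - <<'E'
from h import *
s=read_state(); M=R.from_rotvec(s['orientation']).as_matrix(); p,K,c=cam('scene')
def px(P):
    q=K.T@(P-c); return (np.array([p['cx']+p['fx']*q[0]/-q[2],p['cy']-p['fy']*q[1]/-q[2]])-[272,115]+.5)*8-.5
t=s['tool_pos']
for n,l in(('axis',(0,0,.167)),('x+47',(.047,0,.167)),('x-47',(-.047,0,.167)),('x+67',(.067,0,.167)),('x-67',(-.067,0,.167)),('finger L',(-.0075,.02,.186)),('finger R',(.0075,.02,.186)),('finger L-',(-.0075,-.02,.186)),('finger R-',(.0075,-.02,.186)),('bodyL',(-.0375,0,.1)),('bodyR',(.0375,0,.1))): print(n,px(t+M@np.array(l)).round(0))
E
```

```text
axis [409. 397.]
x+47 [551. 393.]
x-47 [268. 400.]
x+67 [611. 392.]
x-67 [207. 401.]
finger L [388. 474.]
finger R [434. 473.]
finger L- [387. 427.]
finger R- [432. 426.]
bodyL [289. 207.]
bodyR [521. 201.]
```

Gauge ends are at crop x 272 and 616, with the finger centred at 411. The gauge sits about 1.3 mm off the tool axis towards its long end, so I correct by 2.6 mm when placing.

Call:
carry_out(
  targets=[
    {"hand": 15,"x": 0,"y": 0,"z": 0,"ax": 0,"ay": 0,"az": 0.18},
    {"hand": 15,"x": 0,"y": 0,"z": 0,"ax": 0,"ay": 0,"az": 0.36},
    {"hand": 15,"x": 0,"y": 0,"z": 0,"ax": 0,"ay": 0,"az": 0.54},
    {"hand": 15,"x": 0,"y": 0,"z": 0,"ax": 0,"ay": 0,"az": 0.72},
    {"hand": 15,"x": 0,"y": 0,"z": 0,"ax": 0,"ay": 0,"az": 0.9},
    {"hand": 15,"x": 0,"y": 0,"z": 0,"ax": 0,"ay": 0,"az": 1.05},
    {"hand": 15,"x": 0,"y": 0,"z": 0,"ax": 0,"ay": 0,"az": 1.117},
    {"hand": 15,"x": 0,"y": 0,"z": 0,"ax": 0,"ay": 0,"az": 1.117},
  ],
)

```text
t: 21.52
tool_pos: [0.5631, 0.012, 0.4947]
orientation: [-3.134, 0.212, 0.001]
force: [0.0, -0.3, -1.2]
opening: 0.0219
gripper_force: 20.0
```

```bash
python3 - <<'E'
from h import *
go(.561,.013,.12,-97.7)
E
```

```text
shift [-0.0021 -0.0007  0.2077] turn [ 0.      0.0003 -0.0009] | t 21.52 tcp [0.5631 0.012  0.4947] F [ 0.  -0.3 -1.2] op 0.0219 gf 19.98766194501968 q6 1.64
```

Call:
carry_out(
  targets=[
    {"hand": 15,"x": -0.002,"y": -0.001,"z": 0.05,"ax": 0,"ay": 0,"az": 0},
    {"hand": 15,"x": -0.002,"y": -0.001,"z": 0.1,"ax": 0,"ay": 0,"az": 0},
    {"hand": 15,"x": -0.002,"y": -0.001,"z": 0.15,"ax": 0,"ay": 0,"az": 0},
    {"hand": 15,"x": -0.002,"y": -0.001,"z": 0.19,"ax": 0,"ay": 0,"az": 0},
    {"hand": 15,"x": -0.002,"y": -0.001,"z": 0.21,"ax": 0,"ay": 0,"az": 0},
    {"hand": 15,"x": -0.002,"y": -0.001,"z": 0.225,"ax": 0,"ay": 0,"az": 0},
    {"hand": 15,"x": -0.002,"y": -0.001,"z": 0.23,"ax": 0,"ay": 0,"az": 0},
    {"hand": 15,"x": -0.002,"y": -0.001,"z": 0.23,"ax": 0,"ay": 0,"az": 0},
  ],
)

```text
t: 22.52
tool_pos: [0.5618, 0.0132, 0.2659]
orientation: [-3.134, 0.215, -0.002]
force: [-0.2, -0.8, -2.1]
opening: 0.0216
gripper_force: 20.0
```

```bash
python3 - <<'E'
from h import *
go(.561,.013,.049,-97.7)
E
```

```text
shift [-0.0008  0.0003  0.0499] turn [-0.0001 -0.0014 -0.0025] | t 22.52 tcp [0.5618 0.0132 0.2659] F [-0.2 -0.8 -2.1] op 0.0216 gf 19.987135587052762 q6 1.64
```

Lower to about 6 mm above the seat, slowly.

Call:
carry_out(
  targets=[
    {"hand": 15,"x": -0.001,"y": 0,"z": 0.012,"ax": 0,"ay": 0,"az": 0},
    {"hand": 15,"x": -0.001,"y": 0,"z": 0.024,"ax": 0,"ay": 0,"az": 0},
    {"hand": 15,"x": -0.001,"y": 0,"z": 0.031,"ax": 0,"ay": 0,"az": 0},
    {"hand": 15,"x": -0.001,"y": 0,"z": 0.036,"ax": 0,"ay": 0,"az": 0},
    {"hand": 15,"x": -0.001,"y": 0,"z": 0.04,"ax": 0,"ay": 0,"az": 0},
    {"hand": 15,"x": -0.001,"y": 0,"z": 0.044,"ax": 0,"ay": 0,"az": 0},
    {"hand": 15,"x": -0.001,"y": 0,"z": 0.044,"ax": 0,"ay": 0,"az": 0},
  ],
)

```text
t: 23.4
tool_pos: [0.5602, 0.0134, 0.2207]
orientation: [3.134, -0.215, -0.001]
force: [-0.1, 0.0, -2.5]
opening: 0.022
gripper_force: 20.0
```

Call:
carry_out(
  targets=[
    {"hand": 15,"x": 0,"y": 0,"z": 0.002,"ax": 0,"ay": 0,"az": 0},
    {"hand": 15,"x": 0,"y": 0,"z": 0.004,"ax": 0,"ay": 0,"az": 0},
    {"hand": 15,"x": 0,"y": 0,"z": 0.0055,"ax": 0,"ay": 0,"az": 0},
    {"hand": 15,"x": 0,"y": 0,"z": 0.0055,"ax": 0,"ay": 0,"az": 0},
  ],
)

```text
t: 23.9
tool_pos: [0.5607, 0.0134, 0.216]
orientation: [-3.134, 0.215, -0.002]
force: [0.6, 0.0, 2.0]
opening: 0.022
gripper_force: 20.0
```

```bash
python3 - <<'E'
from h import *
go(.561,.013,.049,-97.7)
E
```

```text
shift [ 0.0004  0.0004 -0.    ] turn [-0.0002 -0.0013 -0.0028] | t 23.9 tcp [0.5607 0.0134 0.216 ] F [0.6 0.  2. ] op 0.022 gf 20.000783833384048 q6 1.64
```

Call:
carry_out(
  targets=[
    {"hand": 32,"x": 0,"y": 0,"z": 0,"ax": 0,"ay": 0,"az": 0},
    {"hand": 45,"x": 0,"y": 0,"z": 0,"ax": 0,"ay": 0,"az": 0},
    {"hand": 45,"x": 0,"y": 0,"z": 0,"ax": 0,"ay": 0,"az": 0},
    {"hand": 45,"x": 0,"y": 0,"z": -0.02,"ax": 0,"ay": 0,"az": 0},
    {"hand": 45,"x": 0,"y": 0,"z": -0.07,"ax": 0,"ay": 0,"az": 0},
    {"hand": 45,"x": 0,"y": 0,"z": -0.13,"ax": 0,"ay": 0,"az": 0},
    {"hand": 45,"x": 0,"y": 0,"z": -0.19,"ax": 0,"ay": 0,"az": 0},
    {"hand": 45,"x": 0,"y": 0,"z": -0.25,"ax": 0,"ay": 0,"az": 0},
  ],
)

```text
t: 24.9
tool_pos: [0.5596, 0.0134, 0.4693]
orientation: [3.134, -0.215, 0.003]
force: [0.4, 0.8, -0.4]
opening: 0.0421
gripper_force: 0.0
```

```bash
python3 - <<'E'
from h import *
go(.42,.29,.336,-60)
E
```

```text
shift [-0.1761 -0.2549 -0.034 ] turn [ 5.000e-04 -1.900e-03 -6.608e-01] | t 24.9 tcp [0.5596 0.0134 0.4693] F [ 0.4  0.8 -0.4] op 0.0421 gf 0.0 q6 1.64
```

Call:
carry_out(
  targets=[
    {"hand": 45,"x": -0.176,"y": -0.255,"z": -0.034,"ax": 0,"ay": 0,"az": -0.66},
    {"hand": 45,"x": -0.176,"y": -0.255,"z": -0.034,"ax": 0,"ay": 0,"az": -0.66},
    {"hand": 45,"x": -0.176,"y": -0.255,"z": -0.034,"ax": 0,"ay": 0,"az": -0.66},
    {"hand": 45,"x": -0.176,"y": -0.255,"z": -0.034,"ax": 0,"ay": 0,"az": -0.66},
    {"hand": 45,"x": -0.176,"y": -0.255,"z": -0.034,"ax": 0,"ay": 0,"az": -0.66},
    {"hand": 45,"x": -0.176,"y": -0.255,"z": -0.034,"ax": 0,"ay": 0,"az": -0.66},
    {"hand": 45,"x": -0.176,"y": -0.255,"z": -0.034,"ax": 0,"ay": 0,"az": -0.66},
    {"hand": 45,"x": -0.176,"y": -0.255,"z": -0.034,"ax": 0,"ay": 0,"az": -0.66},
  ],
)

```text
t: 25.9
tool_pos: [0.4214, 0.2888, 0.4996]
orientation: [3.035, 0.809, 0.0]
force: [-1.2, -0.5, -0.0]
opening: 0.0417
gripper_force: 0.0
```

```bash
python3 - <<'E'
from h import *
im,d=read_camera('top')
cv2.imwrite('pics/c3.png',cv2.resize(im[205:325,235:405],None,fx=4.7,fy=4.7,interpolation=cv2.INTER_CUBIC))
E
```

```text
(no output)
```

View pics/c3.png

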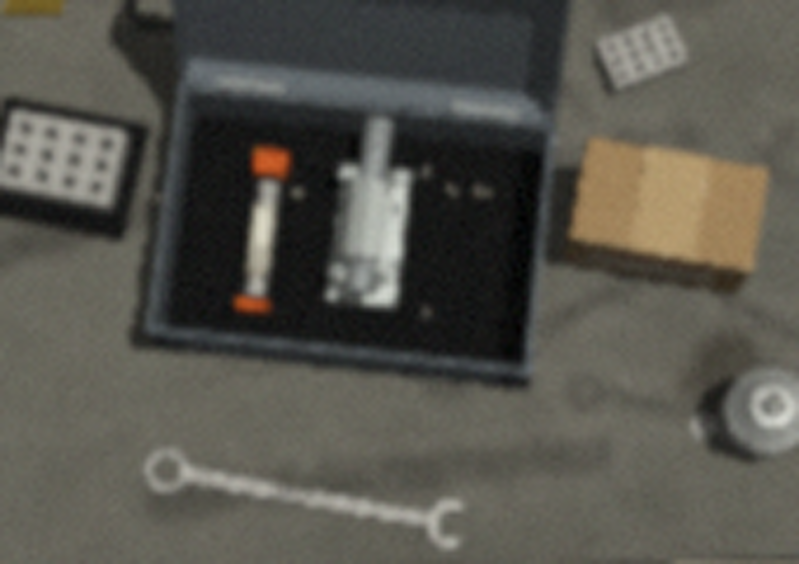

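The gauge is seated with its long plug to the back (crop (378,118)) and its short plug at the front (around (357,285)). Lid, block, tube, carton, chuck and spanner are all where they should be, so I'm handing in.

```bash
python3 -c "
from plant import robot
print(robot.close_job())"
```

```text
the job is handed in; nothing more can be done
None
```

The job is handed in at about 26 s: the block lies flat on its pad, the lid rests on its stop, and the gauge is back in both saddles with its short plug facing the front; the last picture shows nothing else moved near the chest.

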